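# Block two tube racks in a transport tray

## Task

Two tube racks lie side by side in the grey transport tray, leaving an empty gap on either side of the pair. From the sheet-metal stand, where three wooden blocking pieces of different thickness lean, take the two that fit these gaps snugly and lower one into each gap until it stands upright on the tray floor, so that the racks can no longer slide; leave the third piece in the stand. Set the pieces down rather than letting them fall, do not lift or tip the racks, and leave the bottle, the tape and the marker where they are.

Things in the scene. Friction and masses are not known exactly. Their poses are not given: they have to be found in the camera images.
- tray: Fixed open grey plastic tray, origin at the centre of its underside. Inside 186 mm along its x, 231 mm along its y; floor and walls 4 mm thick, rim 34 mm above the underside. The racks lie side by side along its y, their long sides along its x; the gaps to fill lie between them and its +y and -y walls. Pieces stand with the 80 mm side along its x, anywhere along the gap.
- rack_wide_center (a point): Centre of the wide black tube rack, 88 x 182 mm, 26 mm high, loose, about 0.25 kg, on the tray floor in its +y or -y half; its own y runs along its length. The gap between it and the wall is 32.5 mm (1 mm more or less) and takes the 30 mm piece. About 3 mm are free between the racks, so they can give a little.
- rack_narrow_center (a point): Centre of the narrow teal tube rack (15 mm above its underside), 62 x 178 mm, deck 30 mm high, small tubes in it up to 44 mm, loose, about 0.2 kg, in the other half of the tray; its own y runs along its length. The gap between it and the wall is 45.5 mm (1 mm more or less) and takes the 43 mm piece.
- stand: Fixed sheet-metal stand, 256 mm wide along its y, which points roughly away from the robot; origin on the worktop under the bottom line of its V cradle. A back sheet (70 mm) and a foot ledge (84 mm) hold the pieces leaning 35 degrees from vertical, tops towards its -x (towards the tray). Three places 85 mm apart along its y with ribs 14 mm high between; draw pieces out along their own height.
- block_thin_center (a point): Centre of the thin wooden piece: slab 17 mm thick (its y), 80 mm deep (its x), 110 mm tall (its z, up when it stands), about 88 g, lower edges rounded to 6 mm. Starts leaning at any of the stand's three places. Grip it across its thickness, from the centre upwards, the tool leaning like the piece, so that in the tray the fingers stay above rim and racks.
- block_medium_center (a point): Centre of the medium wooden piece: slab 30 mm thick (its y), 80 mm deep (its x), 110 mm tall (its z, up when it stands), about 156 g, lower edges rounded to 6 mm. Starts leaning at any of the stand's three places. Grip it across its thickness, from the centre upwards, the tool leaning like the piece, so that in the tray the fingers stay above rim and racks.
- block_thick_center (a point): Centre of the thick wooden piece: slab 43 mm thick (its y), 80 mm deep (its x), 110 mm tall (its z, up when it stands), about 224 g, lower edges rounded to 6 mm. Starts leaning at any of the stand's three places. Grip it across its thickness, from the centre upwards, the tool leaning like the piece, so that in the tray the fingers stay above rim and racks.
- bottle_amber: Small amber reagent bottle, 42 mm wide, 88 mm high, loose bystander; origin at the centre of its underside.
- tape_roll: Roll of tape lying flat, 98 mm wide, 25 mm high, loose bystander; origin at the centre of its underside.
- marker_black: Black-capped marker lying on the worktop between stand and tray, 139 mm long, 16 mm thick, loose bystander; origin at the middle of its underside.

How it is judged:
By the outcome, as a careful person would: the job done as asked, in the order asked, and still so for the second after the job is handed in, with the robot touching nothing.
It also fails if it takes over 67 s, if anything falls off the work surface, if the arm or the gripper's body presses on something with over 40 N, if the wrist force passes 120 N, or if a joint passes its speed limit or range.

## Robot

A 6-joint arm with a two-finger parallel gripper is mounted at the origin on a cart in front of the work surface, level with it; the furniture and walls round the work are solid. World frame = base frame: x ahead of the robot, y to its left, z up, the work surface at z = 0. Lengths are in m, angles in rad, forces in N, time in s.
With the tool pointing down it reaches from about 0.325 to 0.775 m from the base axis. Payload 5.5 kg.
Tool frame: the origin (TCP) lies between the finger pads; the fingertips stand 8 mm ahead of it and the grasp point (between the pads) lies 11 mm behind it (tcp_to_tips is the distance from the TCP to the fingertips, in m); z points along the fingers, y is the line along which they close (so a half turn about z gives the same grasp; the last joint's range is limited). The gripper opens to 88 mm and grips with 3 to 60 N. Pads are 20 mm wide; open, the fingers measure 115 mm over their backs; the gripper's body (75 mm by 178 mm) begins 61 mm behind the grasp point.
Start: joints at [-1.234, 0.091, 1.231, -0, 1.82, -0.057], TCP at [0.23, -0.554, 0.231] pointing down, gripper open.
Joint ranges: [-2.87, 2.87], [-0.86, 2.18], [0.17, 2.46], [-1.51, 4.65], [0.06, 2.69], [-2.65, 2.65]. Speed limits (rad/s): [2.57, 2.57, 3.01, 3.14, 3.14, 3.14].

## Interface

Orientations are given as a unit quaternion [w, x, y, z].
In Python, from bench import * gives the robot as it stands. Calls block until the motion is done:
- move_to(position, orientation): joint-space move of the TCP to a pose.
- move_l(position, speed=0.15, orientation=None): straight line of the TCP; orientation=None keeps the orientation; speed is the mean speed in m/s.
- movej(angles): joint-space move.
- gripper_open() and close(): open the fingers fully, or close them until they stop; the grip force is fixed at half the most.
- hold(seconds).
- inverse_kinematics(position, orientation): joint angles nearest the present ones, or None.
- state(): the state.
- get_image(name): name is "scene" or "top"; returns a dict with "frame" (420x560x3 uint8, blue, green, red), "depth" (420x560 float32, m along the optical axis (not along the pixel's ray), 0 where there is no reading), "camera_matrix" (3x3 intrinsics, pixels), "view" (4x4, takes a point from world to camera coordinates). Camera axes: x right, y up, looking along -z (the intrinsics and any distortion apply to the point x, -y, -z); pixel columns grow to the right and rows downward; lengths in m; the calibration is good to about 2 mm. A picture is of the moment at which its call begins.
A pose or a line that the arm cannot do raises IKError and nothing moves.
- job_done(): hands the job in; it is judged then, once.
The state is a dict: "time": time; "joint_pos": joint angles; "dq": joint speeds; "joint_torque": joint torques, N m; "ee_pos": TCP position; "ee_rot": TCP orientation; "ft_force": force on the tool from outside, world axes, zero at the start; "moment": the same for the moment, N m; "finger_gap": finger opening in m; "finger_force": force on a finger pad.
Only numpy, scipy, OpenCV 4.12 (cv2) and the standard library are available. Lean on these libraries where they do the work, as an engineer would, in place of code of your own. Each camera call takes 0.05 s, during which the arm holds its last target. There are 200 camera calls.

## Working session

There is one attempt and no reset: what is moved stays moved. The work goes in short steps, each a Python script; the robot and the scene stay as the last script left them, time stands still between calls to the robot, and variables do not carry over. Pictures are saved under pics/ and viewed, at most 10 in all, crops included, and the job is handed in when it is done.

```bash
mkdir -p pics; ls; python3 - <<'E'
from bench import *
import cv2,numpy as np
for n in("scene","top"):
    g=get_image(n); cv2.imwrite(f"pics/{n}0.png",g["frame"]); np.savez(f"{n}0.npz",**{k:g[k] for k in("frame","depth","camera_matrix","view")})
    print(n,g["camera_matrix"].tolist(),np.round(g["view"],4).tolist(),(g["depth"]>0).mean(), [k for k in g])
print(state())
E
```

```text
pics
scene [[509.54767098978516, 0.0, 271.6478016950337], [0.0, 509.54767098978516, 215.16188105043855], [0.0, 0.0, 1.0]] [[-0.8029, -0.5961, -0.0011, 0.4531], [0.3485, -0.4709, 0.8104, -0.2286], [-0.4836, 0.6504, 0.5858, -1.221], [0.0, 0.0, 0.0, 1.0]] 0.9958886054421768 ['frame', 'depth', 'camera_matrix', 'view']
top [[505.0006095312285, 0.0, 279.39853485031705], [0.0, 505.0006095312285, 209.10282040266029], [0.0, 0.0, 1.0]] [[0.0235, -0.9997, -0.0106, 0.0502], [0.9928, 0.0221, 0.1175, -0.5164], [-0.1172, -0.0133, 0.993, -1.5237], [0.0, 0.0, 0.0, 1.0]] 0.995875850340136 ['frame', 'depth', 'camera_matrix', 'view']
{'time': 0.1, 'joint_pos': array([-1.23368059e+00,  9.17808179e-02,  1.23174911e+00,  1.13841344e-07,
        1.81977406e+00, -5.67058483e-02]), 'dq': array([-0.00110331, -0.00361394, -0.00341107, -0.0012372 , -0.00021932,
        0.00029097]), 'joint_torque': array([ 3.26788031e-03, -4.47856951e+01, -4.07570386e+01,  6.99690962e-02,
        2.84508511e-02, -1.08836291e-04]), 'ee_pos': array([ 0.23014774, -0.55384467,  0.22963081]), 'ee_rot': array([-8.47281616e-04,  9.80675270e-01,  1.95640699e-01, -1.19521904e-04]), 'ft_force': array([ 0.14023838, -0.36420051, -0.37483534]), 'moment': array([-0.04319776,  0.01261777, -0.0054049 ]), 'finger_force': 0.0, 'finger_gap': 0.08762665837071822}
```

View pics/top0.png

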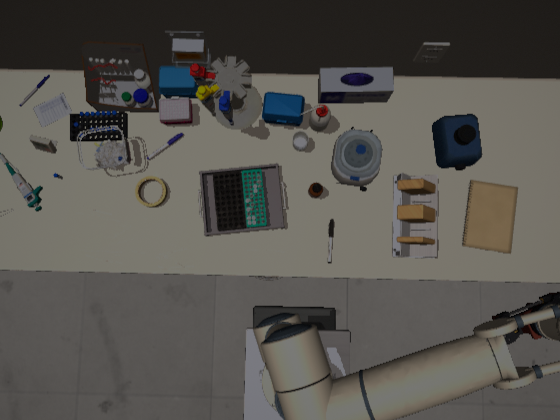

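View pics/scene0.png

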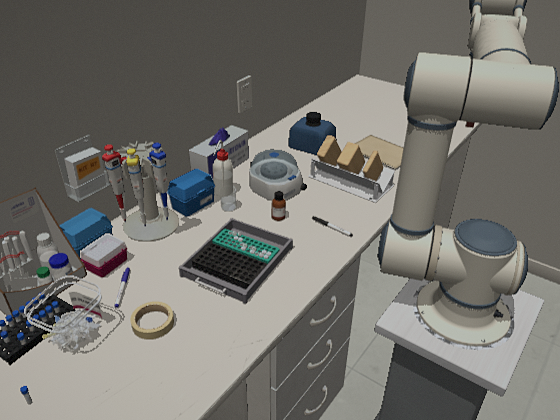

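The top view shows the tray at about (243,200), with the black rack on the left and the teal rack on the right. The stand is at about (415,215), holding the medium piece at row 185, thick at 212 and thin at 240. The bottle (316,190) and marker (331,240) lie between tray and stand. Next I measure these.

```bash
cat > h.py <<'E'
import numpy as np,cv2
class Cam:
    def __init__(s,g):
        s.f,s.d,s.K,V=[np.array(g[k]) for k in("frame","depth","camera_matrix","view")]
        s.V=V; s.T=np.linalg.inv(V); s.c=s.T[:3,3]
    def dirs(s,uv):
        uv=np.asarray(uv,float).reshape(-1,2)
        p=np.c_[(uv[:,0]-s.K[0,2])/s.K[0,0],-(uv[:,1]-s.K[1,2])/s.K[1,1],-np.ones(len(uv))]
        return p@s.T[:3,:3].T
    def plane(s,uv,z):
        d=s.dirs(uv); return s.c+d*((z-s.c[2])/d[:,2])[:,None]
    def cloud(s):
        H,W=s.d.shape; v,u=np.mgrid[:H,:W]
        return (s.c+s.dirs(np.c_[u.ravel(),v.ravel()])*s.d.reshape(-1,1)).reshape(H,W,3)
    def proj(s,P):
        q=np.c_[np.atleast_2d(P),np.ones(len(np.atleast_2d(P)))]@s.V.T
        return np.c_[s.K[0,2]+s.K[0,0]*q[:,0]/-q[:,2],s.K[1,2]-s.K[1,1]*q[:,1]/-q[:,2]]
E
python3 - <<'E'
from h import *
t=Cam(np.load("top0.npz")); s=Cam(np.load("scene0.npz"))
C=t.cloud(); print("worktop z",C[200:240,350:380,2].mean(),C[200:240,350:380,2].std())
hsv=cv2.cvtColor(t.f,cv2.COLOR_BGR2HSV)
def rect(m,z,name,box):
    mm=np.zeros(m.shape,np.uint8); x0,x1,y0,y1=box; mm[y0:y1,x0:x1]=m[y0:y1,x0:x1]*255
    mm=cv2.morphologyEx(mm,cv2.MORPH_CLOSE,np.ones((5,5)))
    c=max(cv2.findContours(mm,0,1)[0],key=cv2.contourArea).reshape(-1,2)
    P=t.plane(c,z)[:,:2]; r=cv2.minAreaRect((P*1000).astype(np.float32)); print(name,np.round(r[0],1),np.round(r[1],1),round(r[2],2),"px",c.min(0),c.max(0))
b=(195,295,155,245)
rect((hsv[...,0]>70)&(hsv[...,0]<95)&(hsv[...,1]>120),.03,"teal",b)
rect(t.f.max(2)<45,.026,"black",b)
rect(hsv[...,2]<120,.034,"tray(dark)",b)
rect((C[...,2]>.02),.034,"tray(depth)",b)
wood=(hsv[...,0]>8)&(hsv[...,0]<25)&(hsv[...,1]>90)&(C[...,2]>.03)
n,L,st,ce=cv2.connectedComponentsWithStats(wood[:,:450].astype(np.uint8))
for i in range(1,n):
    if st[i,4]>60:
        m=np.zeros(wood.shape,bool); m[:,:450]=L==i
        P=C[m]; top=P[P[:,2]>P[:,2].max()-.012]
        print("wood",st[i],"max",P.max(0).round(4),"min",P.min(0).round(4),"topmean",top.mean(0).round(4),len(top))
a=cv2.resize(t.f[150:265,190:290],None,fx=4,fy=4,interpolation=2); c=cv2.resize(t.f[150:265,380:480],None,fx=4,fy=4,interpolation=2)
cv2.imwrite("pics/crop.png",np.clip(np.hstack([a,c])*1.6,0,255).astype(np.uint8))
E
```

```text
worktop z 0.00916208072002628 0.12826775046684535
teal [550.6 142.2] [180.6  63.3] 7.48 px [241 168] [266 227]
black [541.7 176.6] [195.  239.3] 7.07 px [202 166] [278 235]
tray(dark) [544.  176.3] [210.6 275. ] 6.71 px [198 162] [288 236]
tray(depth) [546.1 179.7] [206.9 265.6] 6.64 px [198 163] [285 235]
wood [ 82  41  76  70 252] max [0.9636 0.6361 1.5743] min [0.3329 0.0413 0.031 ] topmean [0.3329 0.0413 1.5743] 1
wood [175  53  27   7 172] max [0.919  0.3594 1.5743] min [0.3329 0.0413 0.2059] topmean [0.3329 0.0413 1.5743] 1
wood [ 81  55  56  54 149] max [0.9581 0.6904 1.5743] min [0.3329 0.0413 0.0332] topmean [0.3329 0.0413 1.5743] 1
wood [200  89  17  12  72] max [0.8138 0.2782 0.2929] min [0.7765 0.24   0.2439] topmean [0.7874 0.2657 0.2905] 4
wood [398 179  37  15 466] max [0.616  0.0413 1.5743] min [ 0.3329 -0.4037  0.0393] topmean [0.3329 0.0413 1.5743] 4
wood [309 183  14  14  93] max [0.594  0.0413 1.5743] min [ 0.3329 -0.0663  0.0428] topmean [0.3329 0.0413 1.5743] 1
wood [397 205  38  17 592] max [ 0.5266 -0.2827  0.1496] min [ 0.482  -0.4029  0.0627] topmean [ 0.5044 -0.3407  0.1419] 84
wood [397 237  38   7 229] max [ 0.4327 -0.2832  0.1494] min [ 0.4156 -0.4009  0.0655] topmean [ 0.4238 -0.3401  0.1417] 36
```

View pics/crop.png

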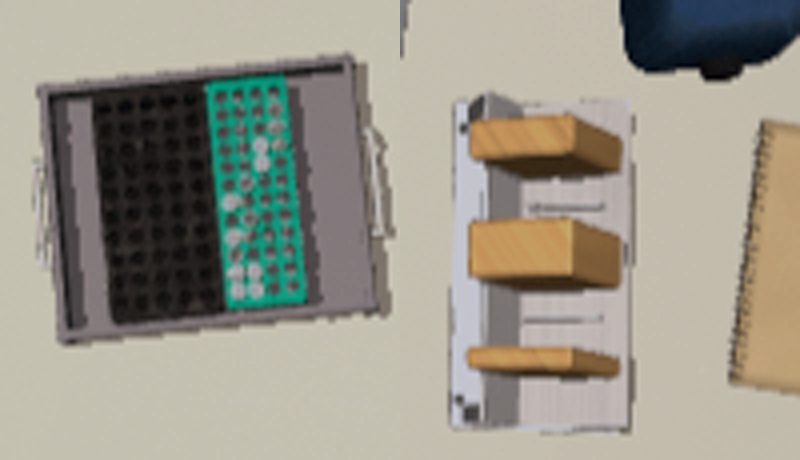

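The crop shows the tray rotated a few degrees, with handles on the ±y sides and the gaps clear. The three blocks lean left: medium at top, thick in the middle, thin at bottom. I'll now rectify the tray in both views and fit the blocks from depth.

```bash
python3 - <<'E'
from h import *
cams={n:Cam(np.load(n+"0.npz")) for n in("top","scene")}
a=np.radians(7.2); ctr=np.array([.544,.178]); ex=np.array([np.cos(a),np.sin(a)]); ey=np.array([-np.sin(a),np.cos(a)])
out=[]
for n,c in cams.items():
    yy=np.linspace(.15,-.15,390); xx=np.linspace(.115,-.115,299)
    Y,X=np.meshgrid(yy,xx); P=ctr+X[...,None]*ex+Y[...,None]*ey
    uv=c.proj(np.c_[P.reshape(-1,2),np.full(P[...,0].size,.034)]).reshape(299,390,2).astype(np.float32)
    im=np.clip(cv2.remap(c.f,uv[...,0],uv[...,1],cv2.INTER_CUBIC)*1.7,0,255).astype(np.uint8)
    for k in range(-140,141,20):
        x=int((150-k)*1.3); cv2.line(im,(x,0),(x,6 if k%100 else 299),(0,0,255),1)
    for k in range(-100,101,20):
        y=int((115-k)*1.3); cv2.line(im,(0,y),(6 if k else 390,y),(0,0,255),1)
    out.append(im)
cv2.imwrite("pics/rect.png",cv2.resize(np.vstack(out),None,fx=1,fy=1))
for n,c in cams.items():
    hsv=cv2.cvtColor(c.f,cv2.COLOR_BGR2HSV); C=c.cloud()
    print(n,"worktop",np.median(C[225:240,295:310,2]) )
    teal=(hsv[...,0]>70)&(hsv[...,0]<95)&(hsv[...,1]>100)&(abs(C[...,1]-.14)<.08)&(abs(C[...,0]-.55)<.13)
    mm=cv2.morphologyEx((teal*255).astype(np.uint8),cv2.MORPH_CLOSE,np.ones((5,5)))
    k=max(cv2.findContours(mm,0,1)[0],key=cv2.contourArea).reshape(-1,2)
    print(n,"teal",cv2.minAreaRect((c.plane(k,.034)[:,:2]*1000).astype(np.float32)),np.median(C[teal][:,2]))
    wood=(hsv[...,0]>8)&(hsv[...,0]<26)&(hsv[...,1]>80)&(C[...,2]>.05)&(C[...,2]<.2)&(C[...,1]<-.24)&(C[...,1]>-.45)&(abs(C[...,0]-.5)<.16)
    N,L,st,_=cv2.connectedComponentsWithStats(wood.astype(np.uint8))
    ly=np.radians(35); ez=np.array([0,np.sin(ly),np.cos(ly)]); px=np.array([0,-np.cos(ly),np.sin(ly)])
    for i in range(1,N):
        if st[i,4]<80: continue
        P=C[L==i]; z=P@ez; x=P@px
        pc=lambda v,q:np.percentile(v,q).round(4)
        tp=P[(z>np.percentile(z,97)-.012)]
        q=tp-np.median(tp,0); q=q[np.abs(q).max(1)<.06]; nv=np.linalg.svd(q)[2][2]
        print(n,"n",len(P),"X",pc(P[:,0],[0,2,50,98,100]),"z'",pc(z,[50,75,90,97]),"x'",pc(x,[2,75,90,97]),"topn",(nv*np.sign(nv[2])).round(3))
E
```

```text
top worktop -0.0022185393646367846
top teal ((549.64501953125, 143.2802734375), (180.3385009765625, 65.05935668945312), 7.070001602172852) 0.0311238532510123
top n 462 X [0.5687 0.5698 0.5808 0.5996 0.6017] z' [-0.0846 -0.0803 -0.0777 -0.0754] x' [0.2958 0.3655 0.3685 0.3699] topn [-0.002  0.577  0.817]
top n 596 X [0.482  0.4826 0.5019 0.5242 0.5268] z' [-0.0815 -0.078  -0.0757 -0.0736] x' [0.2928 0.3657 0.3677 0.3689] topn [-0.011  0.566  0.824]
top n 231 X [0.4156 0.4163 0.4235 0.4324 0.4327] z' [-0.0814 -0.0781 -0.0755 -0.0729] x' [0.2921 0.3636 0.3661 0.3672] topn [-0.001  0.584  0.812]
scene worktop -0.0002559809068011232
scene teal ((545.4780883789062, 151.04498291015625), (180.93942260742188, 79.14920043945312), 5.923860549926758) 0.03294100526598748
scene n 998 X [0.4757 0.4783 0.5129 0.5923 0.5982] z' [-0.0861 -0.0774 -0.0746 -0.0723] x' [0.2871 0.345  0.3568 0.3615] topn [0.021 0.574 0.819]
scene n 356 X [0.4106 0.4117 0.4151 0.4275 0.4299] z' [-0.099  -0.0794 -0.0752 -0.0722] x' [0.287  0.3451 0.3556 0.3603] topn [-0.334  0.558  0.759]
```

View pics/rect.png

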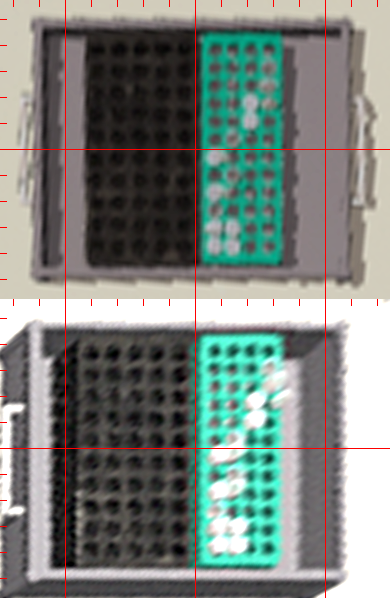

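Readings in the rectified frame: teal outer edge at −67 mm in both views and black outer edge at +85 mm. The rack widths come out at 62.3 and 88.5 mm, close to 62 and 88. The gap centres are therefore about −90 mm (thick) and +101 mm (medium). Next I check IK for the grasp options.

```bash
cat > plan.py <<'E'
import numpy as np
from scipy.spatial.transform import Rotation as R
from bench import *
L=np.radians(35); sy=np.radians(-1.2); ty=np.radians(7.2)
PY=np.array([np.cos(sy),np.sin(sy),0]); SX=np.array([np.sin(sy),-np.cos(sy),0])
PZ=-np.sin(L)*SX+np.cos(L)*np.array([0,0,1])
EY=np.array([-np.sin(ty),np.cos(ty),0]); EX=np.array([np.cos(ty),np.sin(ty),0])
def quat(y,z):
    q=R.from_matrix(np.c_[np.cross(y,z),y,z]).as_quat(); return q[[3,0,1,2]]
pick=lambda s:quat(s*PY,-PZ)
place=lambda s:quat(s*EY,np.array([0,0,-1.]))
G=.022-.011   # TCP above piece centre along piece z when held
CTR=np.array([.544,.178,0])
C={"thick":np.array([.502,-.344,.082]),"medium":np.array([.585,-.3465,.082])}
gap={"thick":CTR-.0902*EY,"medium":CTR+.1012*EY}
E
python3 - <<'E'
from plan import *
for b in C:
    for s in(1,-1):
        for d in(0,.15):
            q=inverse_kinematics(C[b]+PZ*(G+d),pick(s)); print(b,"pick",s,d,None if q is None else np.round(q,2))
        for z in (.07,.25):
            q=inverse_kinematics(gap[b]+[0,0,z],place(s)); print(b,"place",s,z,None if q is None else np.round(q,2))
E
```

```text
thick pick 1 0 [-0.34 -0.05  1.74 -0.6   1.3  -0.2 ]
thick pick 1 0.15 [-0.18 -0.15  1.61 -0.6   1.58 -0.19]
thick place 1 0.07 [ 0.1   0.02  1.59 -0.    1.53 -1.6 ]
thick place 1 0.25 [ 0.1  -0.01  1.3  -0.    1.85 -1.6 ]
thick pick -1 0 None
thick pick -1 0.15 None
thick place -1 0.07 [ 0.1   0.02  1.59 -0.    1.53  1.54]
thick place -1 0.25 [ 0.1  -0.01  1.3  -0.    1.85  1.54]
medium pick 1 0 [-0.3   0.16  1.51 -0.6   1.33 -0.17]
medium pick 1 0.15 [-0.16  0.07  1.39 -0.6   1.58 -0.17]
medium place 1 0.07 [ 0.43  0.12  1.49 -0.    1.54 -1.27]
medium place 1 0.25 [ 0.43  0.1   1.19 -0.    1.85 -1.27]
medium pick -1 0 None
medium pick -1 0.15 None
medium place -1 0.07 [ 0.43  0.12  1.49 -0.    1.54  1.87]
medium place -1 0.25 [ 0.43  0.1   1.19 -0.    1.85  1.87]
```

```bash
python3 - <<'E'
from plan import *
import cv2
b="thick"; q=pick(1)
move_to(C[b]+PZ*(G+.15),q)
move_l(C[b]+PZ*(G+.03),.15); print(state()["ft_force"])
move_l(C[b]+PZ*G,.06); s=state(); print(s["time"],s["ee_pos"],s["ft_force"])
for n in("top","scene"):
    g=get_image(n); f=g["frame"]
    cv2.imwrite(f"pics/g_{n}.png",f)
f=cv2.hconcat([cv2.resize(cv2.imread("pics/g_top.png")[140:270,350:480],(400,400)),cv2.resize(cv2.imread("pics/g_scene.png")[110:240,290:420],(400,400))])
cv2.imwrite("pics/g.png",np.clip(f*1.3,0,255).astype(np.uint8))
E
```

```text
[-0.68622365  0.30186637  0.14338386]
3.225 [ 0.5019837  -0.33780002  0.09078403] [0.53912227 0.37797184 0.29393508]
```

View pics/g.png

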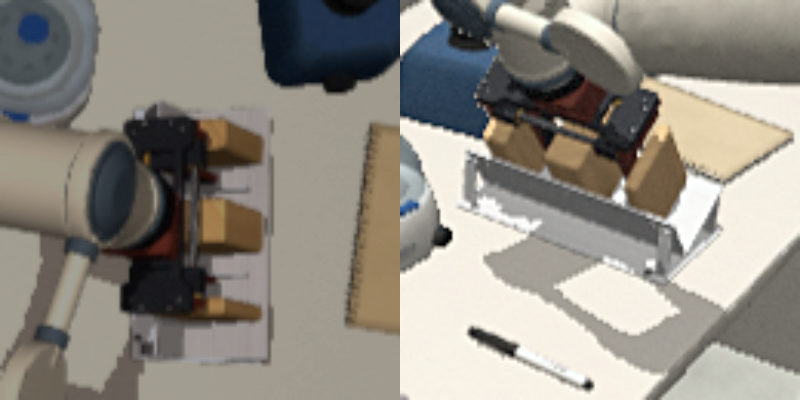

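The open fingers straddle the thick block, centred in both views, with no contact. I close, draw it out and carry it over.

```bash
python3 - <<'E'
from plan import *
import cv2
b="thick"
close(); s=state(); print(s["time"],"gap",s["finger_gap"],s["finger_force"],s["ft_force"])
move_l(C[b]+PZ*(G+.02),.08); print(state()["ft_force"])
move_l(C[b]+PZ*(G+.15),.15); s=state(); print(s["finger_gap"],s["ft_force"])
move_l(gap[b]+[0,0,.25],.25,place(1)); s=state(); print(s["time"],s["ee_pos"],s["ft_force"],s["moment"])
move_l(gap[b]+[0,0,.125],.15); s=state(); print(s["time"],s["ee_pos"],s["ft_force"])
ims=[get_image(n)["frame"] for n in("top","scene")]
f=cv2.hconcat([cv2.resize(ims[0][140:260,190:310],(400,400)),cv2.resize(ims[1][180:310,170:300],(400,400))])
cv2.imwrite("pics/p1.png",np.clip(f*1.4,0,255).astype(np.uint8))
E
```

```text
4.0833 gap 0.04320484576987366 29.992788434028625 [ 1.78638188  0.25882374 -0.30410315]
[ 2.0513052  -0.17154278  0.71565721]
0.042764130711327446 [-0.24487831 -0.6753878  -2.46482134]
7.45 [0.55516785 0.08809    0.2500297 ] [-0.24900163 -0.30442698 -1.83465708] [ 0.06925231 -0.11753919 -0.01632265]
8.4333 [0.55592574 0.08852733 0.12639226] [ 0.56697832  0.66669676 -2.16347922]
```

View pics/p1.png

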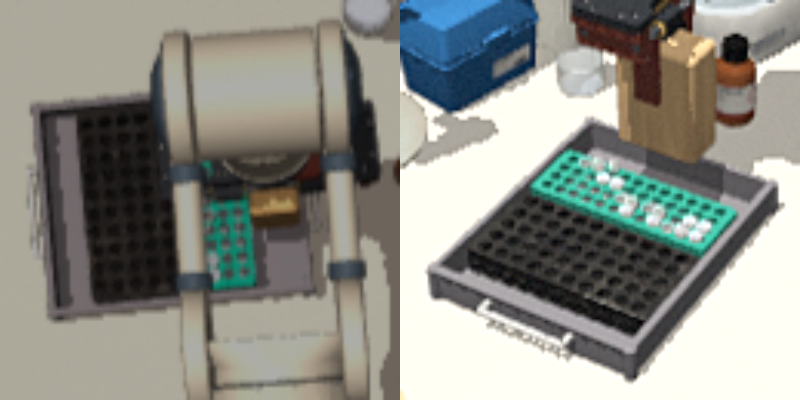

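The thick block is held upright and square over the right gap, and the tray is undisturbed. I check its lateral position against the gap numerically.

```bash
cat > meas.py <<'E'
from h import *
from plan import *
def lat(zt,near,name="top"):
    c=Cam(get_image(name)); hsv=cv2.cvtColor(c.f,cv2.COLOR_BGR2HSV)
    m=(hsv[...,0]>8)&(hsv[...,0]<26)&(hsv[...,1]>90)
    v,u=np.nonzero(m); P=c.plane(np.c_[u,v],zt)-CTR; x=P@EX; y=P@EY
    k=(abs(y-near)<.04)&(abs(x)<.06)
    # per-row extents along tray y
    rows=[(y[k&(v==r)].min()-.0014,y[k&(v==r)].max()+.0014) for r in np.unique(v[k]) if (k&(v==r)).sum()>5]
    return np.median(rows,0).round(4),len(rows)
def teal():
    c=Cam(get_image("top")); hsv=cv2.cvtColor(c.f,cv2.COLOR_BGR2HSV)
    m=(hsv[...,0]>70)&(hsv[...,0]<95)&(hsv[...,1]>100); v,u=np.nonzero(m); P=c.plane(np.c_[u,v],.034)-CTR
    x=P@EX;y=P@EY;k=(abs(x+.04)<.05)&(abs(y+.04)<.06)
    return np.percentile(y[k],[1,99]).round(4)
E
python3 - <<'E'
from meas import *
s=state(); print("top",lat(s["ee_pos"][2]+.044,-.09),"teal",teal(), "tcp y",(s["ee_pos"]-CTR)@EY)
E
```

```text
top (array([-0.1138, -0.0725]), 12) teal [-0.0672 -0.0259] tcp y -0.0902273529577554
```

```bash
cat > down.py <<'E'
from meas import *
def lower(p,z0,zmin,speed=.05):
    move_l(np.r_[p[:2],z0],.1); f0=state()["ft_force"].copy(); print("t",state()["time"],"f0",f0.round(2))
    z=z0
    while z>zmin:
        z-=.004; move_l(np.r_[p[:2],z],speed); s=state(); d=s["ft_force"]-f0
        print(round(z,3),s["ee_pos"].round(4),d.round(1))
        if d[2]>6 or np.hypot(*d[:2])>12: break
    return d
E
python3 - <<'E'
from down import *
p=gap["thick"]+.0015*EY
lower(p,.105,.078)
s=state(); print("top",lat(s["ee_pos"][2]+.044,-.09),"teal",teal(),s["time"])
E
```

```text
t 8.9833 f0 [-0.35  0.88 -1.99]
0.101 [0.5552 0.09   0.1011] [ 0.8 -0.5  0.8]
0.097 [0.555  0.09   0.0967] [-0.2 -0.6  0.2]
0.093 [0.5549 0.09   0.0925] [ 0.7 -0.9 -0.8]
0.089 [0.5549 0.09   0.0886] [ 1.1 -0.9  0. ]
0.085 [0.5549 0.09   0.0846] [-0.2 -1.3 -0. ]
0.081 [0.5549 0.09   0.0806] [-0.6 -1.  -0.1]
0.077 [0.5549 0.09   0.0765] [ 0.3 -0.5 -0.1]
top (array([-0.1119, -0.0705]), 11) teal [-0.0672 -0.0288] 10.7333
```

```bash
python3 - <<'E'
from down import *
import cv2
p=gap["thick"]+.0015*EY
z=.077; f0=np.array([0,0,-2.])
while z>.060:
    z-=.0015; move_l(np.r_[p[:2],z],.03); s=state(); d=s["ft_force"]-f0
    print(round(z,4),s["ee_pos"].round(4),d.round(1),s["finger_gap"].round(4))
    if d[2]>4 or np.hypot(*d[:2])>12: break
ims=[get_image(n)["frame"] for n in("top","scene")]
f=cv2.hconcat([cv2.resize(ims[0][140:260,190:310],(400,400)),cv2.resize(ims[1][180:310,170:300],(400,400))])
cv2.imwrite("pics/p2.png",np.clip(f*1.4,0,255).astype(np.uint8)); print(state()["time"])
E
```

```text
Traceback (most recent call last):
AttributeError: 'float' object has no attribute 'round'
```

```bash
cat > touch.py <<'E'
from down import *
def touch(p,z,zend,pic):
    f0=np.array([0,0,-2.])
    while z>zend:
        z-=.0015; move_l(np.r_[p[:2],z],.03); s=state(); d=s["ft_force"]-f0
        print(round(z,4),s["ee_pos"].round(4),d.round(1),round(s["finger_gap"],4))
        if d[2]>4 or np.hypot(*d[:2])>12: break
    ims=[get_image(n)["frame"] for n in("top","scene")]
    f=cv2.hconcat([cv2.resize(ims[0][140:260,190:310],(400,400)),cv2.resize(ims[1][180:310,170:300],(400,400))])
    cv2.imwrite(pic,np.clip(f*1.4,0,255).astype(np.uint8)); print(state()["time"])
E
python3 - <<'E'
from touch import *
touch(gap["thick"]+.0015*EY,.0755,.060,"pics/p2.png")
E
```

```text
0.074 [0.555  0.09   0.0738] [ 0.9  0.8 -0.2] 0.0428
0.0725 [0.555  0.09   0.0723] [ 0.3 -0.4  0.2] 0.0428
0.071 [0.5551 0.09   0.071 ] [0.5 0.9 0.2] 0.0425
0.0695 [0.5552 0.09   0.071 ] [-2.5  0.2  7. ] 0.0429
12.1833
```

View pics/p2.png

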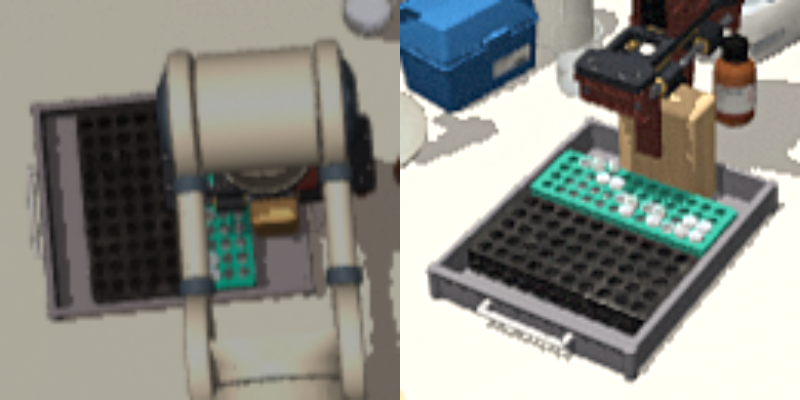

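The contact height (bottom ≈ 5 mm against the 4 mm floor) and the picture both show the block standing in the gap. I release it and fetch the medium one.

```bash
python3 - <<'E'
from touch import *
gripper_open(); p=state()["ee_pos"]; print(p,state()["ft_force"])
move_l(p+[0,0,.03],.08); move_l(p+[0,0,.18],.3)
b="medium"; q=pick(1)
move_l(C[b]+PZ*(G+.15),.3,q)
g={n:get_image(n) for n in("top","scene")}
move_l(C[b]+PZ*(G+.03),.2); print(state()["ft_force"])
move_l(C[b]+PZ*G,.08); print(state()["ft_force"])
close(); s=state(); print(s["time"],"gap",s["finger_gap"],s["finger_force"],s["ft_force"])
move_l(C[b]+PZ*(G+.02),.08)
move_l(C[b]+PZ*(G+.15),.15); s=state(); print(s["finger_gap"],s["ft_force"])
move_l(gap[b]+.002*EY+[0,0,.25],.25,place(1)); s=state(); print(s["time"],s["ee_pos"],s["ft_force"])
move_l(gap[b]+.002*EY+[0,0,.125],.15); s=state(); print(s["time"],s["ee_pos"],s["ft_force"])
print("top",lat(s["ee_pos"][2]+.044,.1),"teal",teal(),"tcp y",(s["ee_pos"]-CTR)@EY)
t=get_image("top")["frame"]; f2=get_image("scene")["frame"]
f=cv2.hconcat([cv2.resize(t[140:260,190:310],(400,400)),cv2.resize(f2[180:310,170:300],(400,400))])
a=cv2.resize(g["top"]["frame"][140:260,190:310],(400,400))
cv2.imwrite("pics/p3.png",np.clip(f*1.4,0,255).astype(np.uint8)); cv2.imwrite("pics/p3a.png",np.clip(a*1.4,0,255).astype(np.uint8))
E
```

```text
[0.55509684 0.08998965 0.06945072] [0.7090654  0.36593901 0.47775331]
[-0.42948583  0.37362591  0.07309838]
[ 1.02022944 -0.24529723 -0.35773491]
18.45 gap 0.030165941633208623 29.999926686286926 [ 0.1133645  -0.22656558 -0.13453689]
0.030168630172468666 [-0.27069833 -0.01793464 -2.92651375]
22.175 [0.53116128 0.27979477 0.25006296] [-0.00248521  1.08196485 -2.2657563 ]
23.1583 [0.53165349 0.28059712 0.12648294] [ 0.56048594  0.1805477  -1.28734334]
top (array([0.0734, 0.1136]), 11) teal [-0.0671 -0.0055] tcp y 0.10333554007443042
```

View pics/p3.png

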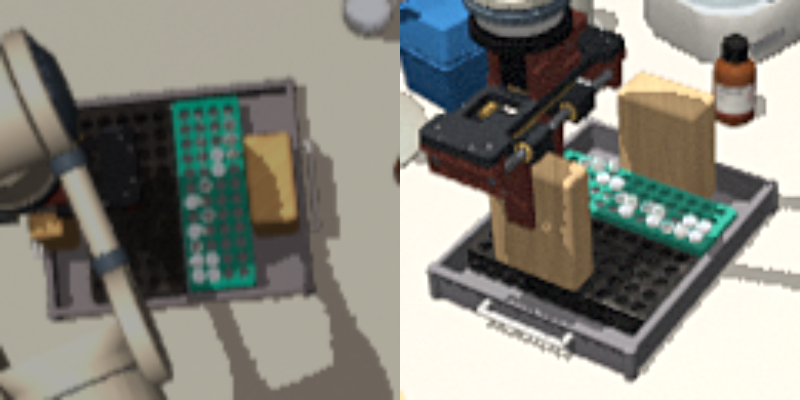

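The thick block stands upright in the right gap, and the medium one is held over the left gap. I lower it while watching the force; any error should go towards the loose rack rather than the wall, so I keep the current line.

```bash
python3 - <<'E'
from touch import *
p=gap["medium"]+.002*EY
d=lower(p,.105,.078)
s=state(); print("top",lat(s["ee_pos"][2]+.044,.1),"teal",teal(),s["time"])
if s["ee_pos"][2]<.079: touch(p,.0755,.060,"pics/p4.png")
E
```

```text
t 23.7083 f0 [-0.24  0.46 -1.24]
0.101 [0.5311 0.2804 0.101 ] [ 1.4  0.5 -1.3]
0.097 [0.5309 0.2803 0.0967] [ 1.  -0.4 -0.4]
0.093 [0.5309 0.2803 0.0925] [ 0.4  0.2 -0.9]
0.089 [0.5309 0.2806 0.0886] [-0.2 -0.3 -1.6]
0.085 [0.5309 0.2805 0.0846] [ 0.1  0.3 -1.4]
0.081 [0.5309 0.2804 0.0805] [-0.2  0.7 -1. ]
0.077 [0.5309 0.2804 0.0766] [ 1.   0.4 -1.8]
top (array([0.0744, 0.1136]), 11) teal [-0.0669 -0.0056] 25.4583
0.074 [0.531  0.2804 0.0738] [-1.   1.4 -0.8] 0.03
0.0725 [0.5311 0.2804 0.0724] [-0.1  1.1 -0.5] 0.0302
0.071 [0.5311 0.2804 0.0709] [-0.1  0.3 -0.2] 0.0296
0.0695 [0.5314 0.2804 0.0702] [0.1 0.7 4.9] 0.03
26.6583
```

Contact came at the same floor height with no side force. I release, retreat clear and look.

```bash
python3 - <<'E'
from touch import *
gripper_open(); p=state()["ee_pos"]; print(p,state()["ft_force"])
move_l(p+[0,0,.03],.08); move_l(p+[0,0,.2],.3)
move_to([.40,-.30,.32],quat(np.array([0,1.,0]),np.array([0,0,-1.])))
t=get_image("top")["frame"]; f2=get_image("scene")["frame"]; print(state()["time"],"teal",teal())
f=cv2.hconcat([cv2.resize(t[130:270,185:345],(400,350)),cv2.resize(f2[150:310,170:370],(400,350))])
cv2.imwrite("pics/end.png",np.clip(f*1.4,0,255).astype(np.uint8))
E
```

```text
[0.53107068 0.28039078 0.06949955] [0.19920316 0.16881886 0.20366393]
31.1417 teal [-0.0669 -0.005 ]
```

View pics/end.png

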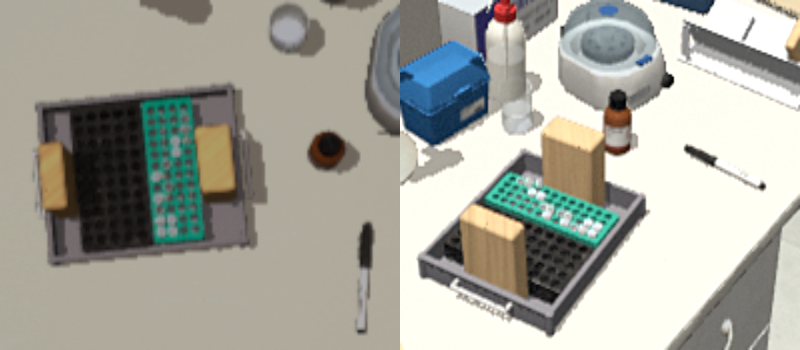

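Both blocks stand upright in their gaps (top crop, left ≈ (55,175) and right ≈ (215,160)), the racks lie flat, and the bottle and marker have not moved.

```bash
python3 -c "
from bench import *
print(job_done())"
```

```text
the job is handed in; nothing more can be done
None
```

The job is handed in: the 43 mm and 30 mm pieces stand upright on the tray floor in their gaps, the thin piece was left in the stand, and it took about 31 of the 67 s.

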